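# Stopper the coffee jug: press and turn the tapered plug home

### The arm

A 7-joint arm with a two-finger parallel gripper is mounted at the origin on a cart in front of the work surface, level with it; the furniture and walls round the work are solid. World frame = base frame: x ahead of the robot, y to its left, z up, the work surface at z = 0. Lengths are in m, angles in rad, forces in N, time in s.
With the tool pointing down it reaches from about 0.425 to 0.925 m from the base axis. Payload 6.8 kg.
Tool frame: the origin (TCP) lies at the very end of the fingers, on their centre line; the grasp point (between the pads) lies r.hold_point_z behind it (r.hold_point_z is the distance from the TCP to the grasp point, in m); x points along the fingers, y is the direction in which the jaws open and shut, and the axes are right-handed (so a half turn about x gives the same grasp; the last joint's range is limited). The gripper opens to 88 mm and grips with 3 to 60 N. Pads are 20 mm wide; open, the fingers measure 115 mm over their backs; the gripper's body (75 mm by 178 mm) begins 61 mm behind the grasp point.
Start: joints at [-1.405, 0.477, 0.022, 1.555, -0.011, 1.109, -0.083], TCP at [0.183, 0.65, 0.223] pointing down, gripper open.
Joint ranges: [-2.96, 2.96], [-0.34, 2.1], [-1.41, 1.46], [0.24, 2.44], [-1.37, 4.51], [0.17, 1.92], [-2.96, 2.96]. Speed limits (rad/s): [2.39, 2.39, 3.14, 3.14, 3.14, 3.14, 3.14].

### API

Orientations are given as a 3x3 rotation matrix whose columns are the frame's x, y, z axes.
In Python, from workcell import r gives the robot as it stands.
- The arm moves only by the tool apply_moves, never from a script. Its argument "moves" is a list of rows, each a list of 3 entries, a list of its own where there are three numbers: the shift along the tool's x, y, z in m, then the turn, a rotation vector about the tool's x, y, z in units of 5 degrees (1.0 is 5 degrees), then the finger opening in m, from 0 to 0.0878. In form: [[[dx, dy, dz], [ax, ay, az], grip], ...]. A call has 1 to 10 rows; each row is the pose to reach, as a shift and turn from the pose commanded when the call began, along the tool's axes at that moment; what a row does not reach only later rows make up. A row lasts 1/10 s, in which the tool goes at most 50 mm and 8.59 degrees, less where a joint would pass 70% of its speed; a pose out of reach is approached as far as the arm can. A call with a gripper value outside its range is refused whole. The fingers move at their own pace and stop on an object; the grip force is fixed at half the most. Time passes only in rows, so rows that repeat a pose let the fingers close. It gives the time, the measured TCP pose, the force and the opening at its end, in the units of the state.
- r.state(): the state, without advancing time (a new reading comes with each control period).
- r.get_image(name): name is "scene" or "top" or "wrist"; returns the picture (480x640x3 uint8, red, green, blue); there is no depth.
- r.camera_params(name): a dict with "fx", "fy", "cx", "cy" (pixels), "k1" (the pictures are not rectified: a ray, as slopes to the right and down, at radius r is drawn at 1 + k1 r^2 times it, then the intrinsics apply), "xyz" and "attitude" of the camera in the world; the wrist camera has in their place "hand_eye" (4x4, takes a point from camera to tool coordinates, whose origin is the TCP and whose axes are the tool frame's). Camera axes: x right, y down, z forward; pixel columns grow to the right and rows downward; lengths in m; the calibration is good to about 2 mm. A picture is of the moment at which its call begins: read the wrist's pose just before it. camera_params takes no time and is no camera call.
- r.sign_off(): hands the job in, once; it reports no verdict.
The state is a dict: "time_s": time; "joint_pos": joint angles; "qvel": joint speeds; "tau": joint torques, N m; "position": TCP position; "tool_rot": TCP orientation; "force": force on the tool from outside, world axes, zero at the start; "torque": the same for the moment, N m; "opening": opening from 0.0 (shut) to 1.0 (fully open).
Only numpy, scipy, OpenCV 4.12 (cv2) and the standard library are available. Lean on these libraries where they do the work, as an engineer would, in place of code of your own. Each camera call takes 0.05 s, during which the arm holds its last target.

### The job

Close the coffee jug: take the stopper off its cork coaster, set it in the jug's mouth, and keep pressing it down while you turn it, so that it wedges fully home, its steel collar down on the rim, with the pointed end of its grip over the jug's handle (the closed position). The jug has a glass liner, so go gently: never push it down with more than about 20 N (2 kg). Pushed straight in, the stopper sticks part way; the turning is what brings it down. Then let go of it, and leave the other things on the desk where they are.

Things in the scene. Friction and masses are not known exactly. Their poses are not given: they have to be found in the camera images.
- stopper_grip (a point): centre of the upright black lever grip on top of the stopper, on its axis. The stopper is loose, 52 mm tall, and stands upright on the coaster. The grip is 12 mm thick between flat sides, 24 mm high (12 mm up and down from this point, the collar's top right below) and 49 mm long. x points along the grip to its pointed end, z up, so pinch it across y. The foot (18 mm wide) is 40 mm below
- stopper_nose (a point): the tip of the pointed end of the stopper's grip, 31 mm from the axis along the stopper's x, at the height of stopper_grip; the other end is blunt and only 18 mm from the axis
- stopper_collar (a point): centre of the underside of the stopper's steel collar (40 mm wide, 4.5 mm thick), 17 mm below stopper_grip, same axes. The tapered plug with two rubber ribs reaches 23 mm further down. Fully home, this point meets jug_mouth; the ribs first touch the jug's sleeve when it is about 7 mm above, and from there it wedges. It does not spring back once let go
- jug_mouth (a point): centre of the steel coffee jug's mouth, in the plane of the rim; x points to the pouring lip, -x to the handle, z up. The jug is 112 mm wide, 175 mm high, heavy, and does not slide or turn. The mouth is an upright springy tapered sleeve, 29 mm wide at the rim, 20 mm wide 26 mm down; the plug enters it with about 2 mm to spare all round
- jug_handle (a point): top of the jug's black handle, 62 mm from the mouth's axis on its -x side and 14 mm below the rim; the handle reaches 100 mm from the axis
- jug (a joint): how far the jug has sunk on its rubber foot (m): 0 unloaded, negative when pushed down, 1 mm per 10 N. 20 N straight down leaves the stopper 3 to 4 mm short of the rim; under a steady 13 to 17 N about 1 rad of turning, either way or to and fro, slides it home till the collar lands on the rim. That takes up to 0.5 N m, so grip firmly (about 40 N)
- coaster: flat round cork coaster, 95 mm across, 5 mm thick, fixed; the stopper stands on it within 17 mm of its centre. Origin at the centre of its underside
- mug: white coffee mug, loose, 92 mm across and 95 mm high, a bystander; origin at the centre of its underside
- stapler: black desk stapler, loose, 144 x 39 x 54 mm, a bystander; origin at the centre of its underside
- sticky_notes: block of white notes, loose, 77 x 77 x 13 mm, a bystander lying between the places of jug and coaster; origin at the centre of its underside
- hole_punch: black two-hole punch, loose, 79 x 118 x 60 mm, a bystander at the back left; origin at the centre of its underside
- bulldog_clip: small black foldback clip, loose, 33 x 41 x 22 mm, a bystander; origin at the centre of its underside
Mind the look-alikes: they are no part of the job. There is more than one size of the part that bears stopper_grip; the job needs the smallest. Several things look just like the part that bears jug_mouth: the one meant starts nearest to the robot's base.

How it is judged:
By the outcome, as a careful person would: the job done as asked, in the order asked, and still so for the second after the job is handed in, with the robot touching nothing.
It also fails if it takes over 64 s, if anything falls off the work surface, if the arm or the gripper's body presses on something with over 40 N, if the wrist force passes 120 N, or if a joint passes its speed limit or range.

## Working session

There is one attempt and no reset: what is moved stays moved. The work goes in short steps, Python scripts to look and compute and a tool call to move; the robot and the scene stay as the last step left them, time stands still between calls to the robot, and variables do not carry over. Pictures are saved under pics/ and viewed, and the job is handed in when it is done.

Besides the shell and the picture viewer there is one more tool, called after "Call:" as name([rows], argument=value, ...), one row to a line, values as JSON. apply_moves: Moves the arm, as the interface text tells. Its arguments: {"type":"object","properties":{"moves":{"type":"array"}},"required":["moves"]}

```bash
mkdir -p pics; ls; python3 - <<'E'
from workcell import r
import cv2
s=r.state();print(s)
print(r.hold_point_z)
for n in("scene","top","wrist"):
    im=r.get_image(n);cv2.imwrite(f"pics/{n}0.png",im[:,:,::-1]);print(n,r.camera_params(n))
E
```

```text
pics
{'time_s': 0.0, 'joint_pos': array([-1.40507134,  0.47779049,  0.02234816,  1.55640595, -0.01149226,
        1.10930141, -0.08311274]), 'qvel': array([-0.00031714, -0.00112669, -0.00014054, -0.00077897,  0.00083874,
        0.00082553,  0.000656  ]), 'tau': array([ 5.43212918e-04, -5.82839048e+01,  1.53474826e+00, -2.72615683e+01,
       -5.43152390e-02,  1.69108773e-02,  1.80944512e-04]), 'position': array([0.18239355, 0.64928453, 0.22170755]), 'tool_rot': array([[-3.42169454e-04,  2.70410483e-01,  9.62745061e-01],
       [-1.74361083e-03,  9.62743493e-01, -2.70410663e-01],
       [-9.99998421e-01, -1.77117898e-03,  1.42069232e-04]]), 'force': array([0.55333741, 0.07952075, 0.00371389]), 'torque': array([-0.00821308, -0.02939518,  0.03263752]), 'opening': 1.0018568900217402}
0.0187
scene {'fx': 515.4634842582611, 'fy': 515.4634842582611, 'cx': 322.62251154779364, 'cy': 246.51112013232603, 'k1': -0.044580004800375106, 'xyz': array([-0.11896158, -0.92767243,  0.75092891]), 'attitude': array([[ 0.85659487, -0.25133912,  0.4506372 ],
       [-0.51592142, -0.40299976,  0.75592081],

[... 190 characters left out ...]
: array([-0.29039971,  0.04134463,  1.48182625]), 'attitude': array([[-0.00589574, -0.87538286,  0.48339434],
       [-0.99990429,  0.01121122,  0.00810713],
       [-0.01251628, -0.48330028, -0.87536517]])}
wrist {'fx': 397.44100674176445, 'fy': 397.44100674176445, 'cx': 310.58415303652066, 'cy': 233.8971325066461, 'k1': -0.017998354538848262, 'hand_eye': array([[ 1.04939170e-03, -2.40091849e-01,  9.70749609e-01,
        -1.61117111e-01],
       [ 9.99999389e-01, -8.50319877e-05, -1.10204169e-03,
         2.66993296e-04],
       [ 3.47135997e-04,  9.70750172e-01,  2.40091613e-01,
        -6.52816062e-02],
       [ 0.00000000e+00,  0.00000000e+00,  0.00000000e+00,
         1.00000000e+00]])}
```

View pics/scene0.png

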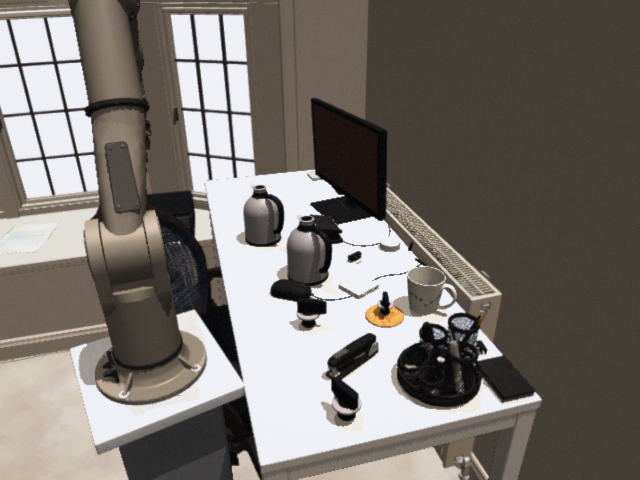

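View pics/top0.png

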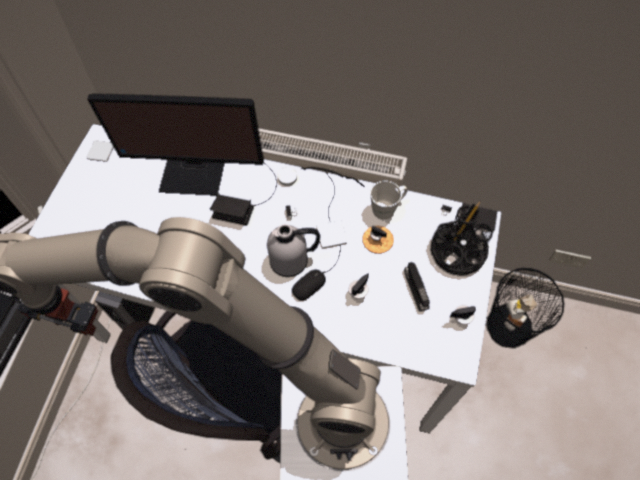

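View pics/wrist0.png

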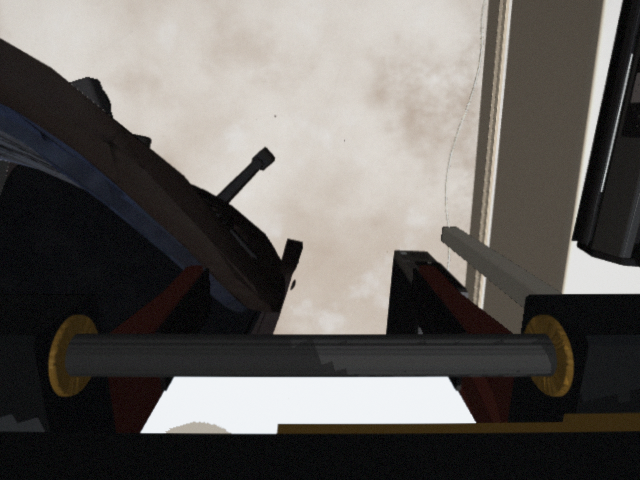

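```bash
cat > h.py <<'E'
import numpy as np,cv2
from workcell import r
def ray(n,u,v,st=None):
    p=r.camera_params(n)
    d=np.array([(u-p['cx'])/p['fx'],(v-p['cy'])/p['fy']]);x=d.copy()
    for _ in range(20): x=d/(1+p['k1']*(x@x))
    c=np.array([x[0],x[1],1.])
    if n=='wrist':
        st=st or r.state();H=p['hand_eye'];R=st['tool_rot']
        return st['position']+R@H[:3,3], R@H[:3,:3]@c
    return np.array(p['xyz']),np.array(p['attitude'])@c
def plane(n,u,v,z,st=None):
    o,d=ray(n,u,v,st);return o+d*(z-o[2])/d[2]
def proj(n,P,st=None):
    p=r.camera_params(n)
    if n=='wrist':
        st=st or r.state();H=p['hand_eye'];R=st['tool_rot']@H[:3,:3];o=st['position']+st['tool_rot']@H[:3,3]
    else: R=np.array(p['attitude']);o=np.array(p['xyz'])
    c=R.T@(np.array(P)-o);x=c[:2]/c[2];x=x*(1+p['k1']*(x@x))
    return x[0]*p['fx']+p['cx'],x[1]*p['fy']+p['cy']
def tri(*obs):
    A=np.zeros((3,3));b=np.zeros(3)
    for o,d in obs:
        d=d/np.linalg.norm(d);M=np.eye(3)-np.outer(d,d);A+=M;b+=M@o
    X=np.linalg.solve(A,b)
    return X,[np.linalg.norm((np.eye(3)-np.outer(d,d)/(d@d))@(X-o)) for o,d in obs]
E
python3 - <<'E'
import cv2,numpy as np
t=cv2.imread('pics/top0.png');s=cv2.imread('pics/scene0.png')
def c(i,x,y,w,h,k):return cv2.resize(i[y:y+h,x:x+w],None,fx=k,fy=k,interpolation=cv2.INTER_CUBIC)
cv2.imwrite('pics/z1.png',np.hstack([c(t,255,210,80,80,5),c(t,345,215,80,80,5)]))
cv2.imwrite('pics/z2.png',np.hstack([c(s,270,205,80,80,5),c(s,350,270,80,80,5)]))
E
```

```text
(no output)
```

View pics/z1.png

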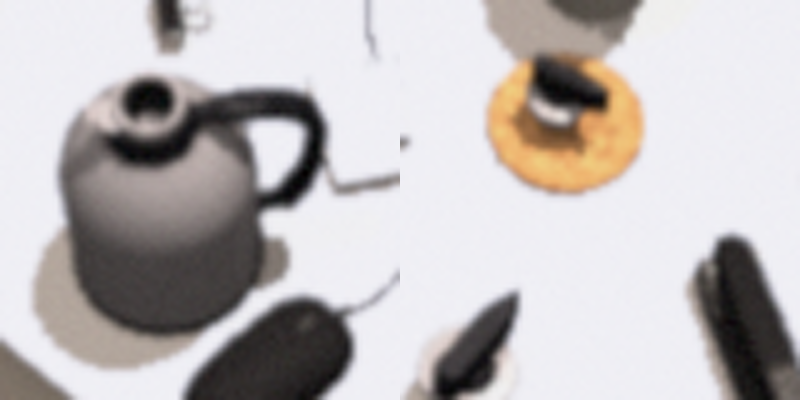

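View pics/z2.png

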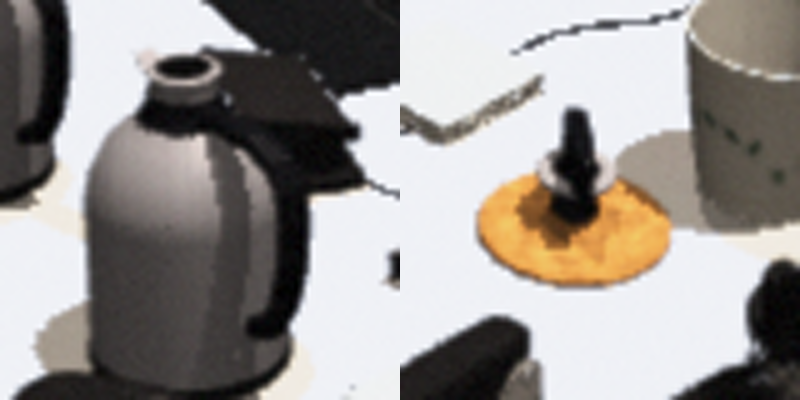

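```bash
python3 - <<'E'
from h import *
import os
print('mouth',plane('top',285,230,.175),plane('scene',307,219,.175),tri(ray('top',285,230),ray('scene',307,219)))
print('handle end',plane('top',317,230,.15))
print('stop',plane('top',379.5,231.5,.057),plane('scene',385,292,.057),tri(ray('top',379.5,231.5),ray('scene',385,292)))
print('ends',plane('top',373,228,.057),plane('top',386,234,.057))
print('coaster',plane('top',378,239.5,.005),plane('scene',385,316,.005))
for n,u,v in[('mug',383,205),('stapler',417,285),('punch',232,208),('mouse',308,285),('notes',335,240)]:print(n,plane('top',u,v,.03))
E
```

```text
mouth [0.46846106 0.14586451 0.175     ] [0.47102586 0.14038374 0.175     ] (array([0.47242224, 0.14585594, 0.17144066]), [np.float64(0.0016768518076259867), np.float64(0.0016768518076258638)])
handle end [0.48181216 0.06073598 0.15      ]
stop [ 0.52837727 -0.11941554  0.057     ] [ 0.54810059 -0.10314636  0.057     ] (array([ 0.5282152 , -0.11989849,  0.06927073]), [np.float64(0.006164725666496701), np.float64(0.006164725666496784)])
ends [ 0.540376   -0.10112109  0.057     ] [ 0.51978863 -0.13780864  0.057     ]
coaster [ 0.53076322 -0.11921583  0.005     ] [ 0.53391573 -0.1261959   0.005     ]
mug [ 0.6367002  -0.13852839  0.03      ]
stapler [ 0.36876146 -0.21867615  0.03      ]
punch [0.63247344 0.32139888 0.03      ]
mouse [0.37290278 0.08846362 0.03      ]
notes [0.51679781 0.00979916 0.03      ]
```

```bash
cat >> h.py <<'E'
from scipy.spatial.transform import Rotation as Ro
def down(yaw): # yaw deg of tool y axis
    a=np.radians(yaw);return np.column_stack([[0,0,-1],[np.cos(a),np.sin(a),0],[np.sin(a),-np.cos(a),0]])
def go(P,yaw=None,st=None,R=None):
    st=st or r.state();T=st['tool_rot'];d=T.T@(np.array(P)-st['position'])
    if R is None:R=down(yaw)
    w=Ro.from_matrix(T.T@R).as_rotvec()
    print('shift',d.round(4),'turn',(np.degrees(w)/5).round(3))
E
python3 - <<'E'
from h import *
go([.25,.6,.33],60)
go([.45,.40,.33],40)
go([.533,.1,.33],0)
go([.533,-.117,.23],-29)
E
```

```text
shift [-0.108  -0.0295  0.0785] turn [2.863 0.003 0.015]
shift [-0.1078 -0.168   0.3251] turn [6.863e+00 5.000e-03 1.500e-02]
shift [-0.1075 -0.4344  0.4861] turn [1.4863e+01 1.0000e-02 1.3000e-02]
shift [-0.0072 -0.6431  0.5448] turn [2.0663e+01 1.4000e-02 1.0000e-02]
```

Call:
apply_moves([
  [[-0.05,-0.01,0.02],[1,0,0],0.0878],
  [[-0.09,-0.02,0.05],[2,0,0],0.0878],
  [[-0.108,-0.04,0.09],[3.5,0,0],0.0878],
  [[-0.108,-0.07,0.14],[4.5,0,0],0.0878],
  [[-0.108,-0.1,0.19],[5.5,0,0],0.0878],
  [[-0.108,-0.13,0.24],[6.5,0,0],0.0878],
  [[-0.108,-0.16,0.29],[7.5,0,0],0.0878],
  [[-0.108,-0.2,0.33],[8.5,0,0],0.0878],
  [[-0.108,-0.24,0.36],[10,0,0],0.0878],
  [[-0.108,-0.28,0.4],[11.5,0,0],0.0878],
])

```text
time_s: 1.15
position: [0.4697, 0.3121, 0.3305]
tool_rot: [[-0.0, 0.959, 0.284], [-0.0, 0.284, -0.959], [-1.0, -0.0, -0.0]]
force: [0.3, 0.5, 0.0]
opening: 0.999
```

```bash
python3 - <<'E'
from h import *
s=r.state();print(s['position'],s['joint_pos'].round(2),s['time_s'])
go([.533,.05,.33],0)
go([.533,-.117,.23],-29)
E
```

```text
[0.46969489 0.31212771 0.33049661] [-1.01  0.21  0.38  1.71 -0.08  1.24 -0.33] 1.15
shift [ 0.0005 -0.0137  0.2693] turn [3.3e+00 0.0e+00 3.0e-03]
shift [ 0.1005 -0.0611  0.4294] turn [9.1e+00 1.0e-03 3.0e-03]
```

Call:
apply_moves([
  [[0,0,0.05],[1,0,0],0.0878],
  [[0,0,0.1],[2,0,0],0.0878],
  [[0,-0.01,0.15],[3,0,0],0.0878],
  [[0,-0.01,0.2],[4,0,0],0.0878],
  [[0,-0.014,0.25],[5,0,0],0.0878],
  [[0,-0.025,0.3],[6,0,0],0.0878],
  [[0.02,-0.035,0.345],[7,0,0],0.0878],
  [[0.055,-0.045,0.38],[8,0,0],0.0878],
  [[0.085,-0.055,0.415],[9.1,0,0],0.0878],
  [[0.1,-0.061,0.429],[9.1,0,0],0.0878],
])

```text
time_s: 2.15
position: [0.5326, -0.118, 0.2282]
tool_rot: [[-0.003, 0.874, -0.487], [-0.002, -0.487, -0.874], [-1.0, -0.002, 0.003]]
force: [-0.1, 0.2, -0.2]
opening: 0.999
```

```bash
python3 - <<'E'
from h import *
s=r.state();print(s['position'],s['joint_pos'].round(2),s['qvel'].round(2),s['time_s'])
for n in("wrist","top"):
    im=r.get_image(n);cv2.imwrite(f"pics/{n}1.png",im[:,:,::-1])
E
```

```text
[ 0.53262888 -0.11798913  0.22823619] [-0.48  0.31  0.72  1.89 -0.23  1.03 -0.17] [ 0.32  0.19 -0.06  0.12 -0.19 -0.27  0.47] 2.15
```

View pics/wrist1.png

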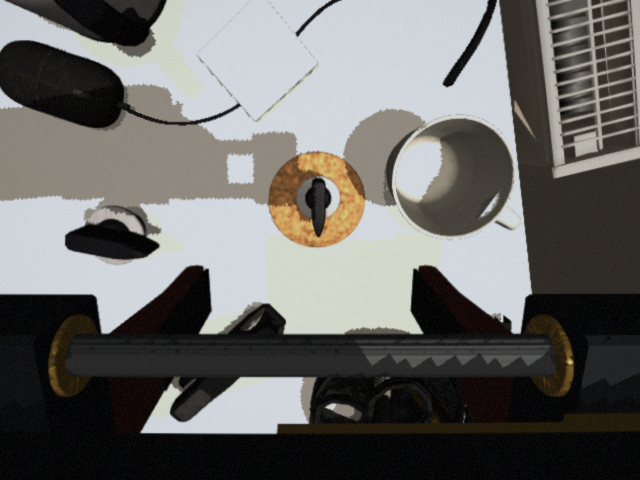

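View pics/top1.png

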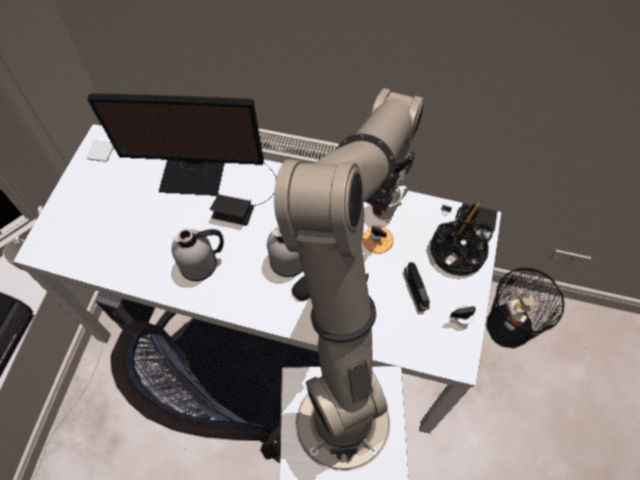

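```bash
python3 - <<'E'
from h import *
t=cv2.imread('pics/wrist1.png')
cv2.imwrite('pics/z3.png',cv2.resize(t[145:255,260:380],None,fx=5,fy=5,interpolation=cv2.INTER_CUBIC))
E
```

```text
(no output)
```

View pics/z3.png

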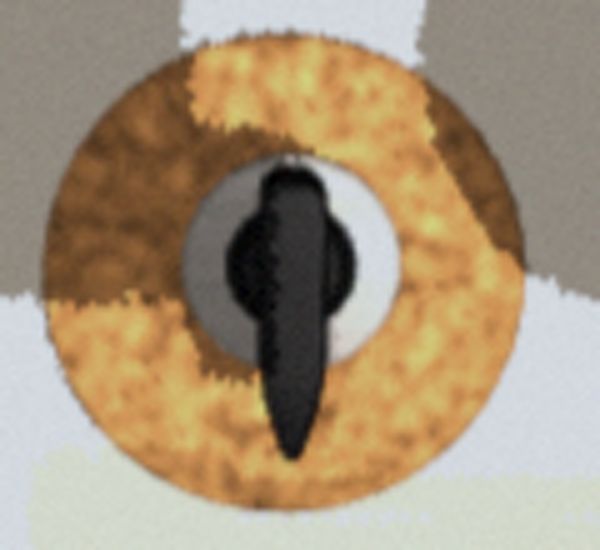

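```bash
python3 - <<'E'
from h import *
s=r.state();print(s['position'],s['qvel'].round(3)); im=r.get_image('wrist')[:,:,::-1]
cv2.imwrite('pics/wrist2.png',im)
np.save('s2.npy',s,allow_pickle=True)
cv2.imwrite('pics/z4.png',cv2.resize(im[145:255,260:380],None,fx=5,fy=5,interpolation=cv2.INTER_CUBIC))
E
```

```text
[ 0.53244702 -0.1166699   0.22857324] [-0.045 -0.036 -0.038 -0.053  0.006  0.034 -0.044]
```

View pics/z4.png

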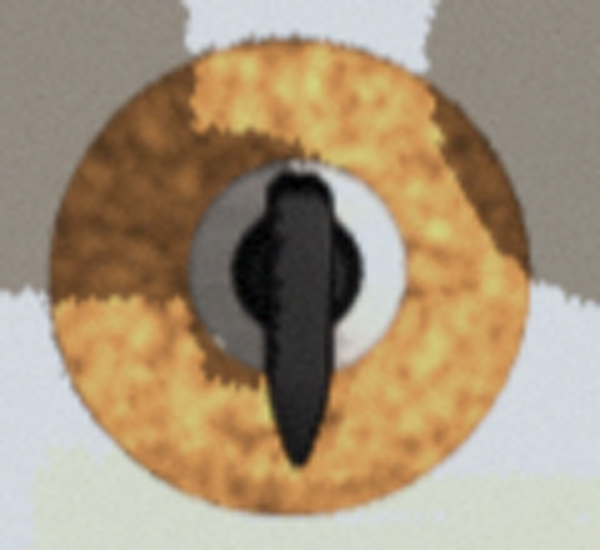

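```bash
python3 - <<'E'
from h import *
s=np.load('s2.npy',allow_pickle=True).item()
c=plane('wrist',319.4,198.6,.033,s);n=plane('wrist',319.6,238,.050,s);b=plane('wrist',320,179.6,.055,s)
print(c,n,b)
for p,q in((c,n),(b,n)):
    d=n-p;print(np.hypot(d[0],d[1]),np.degrees(np.arctan2(d[1],d[0])))
T=s['tool_rot'];print('tool y yaw',np.degrees(np.arctan2(T[1,1],T[0,1])))
print('cast axis from ends', b+(n-b)*18/49)
E
```

```text
[ 0.54308802 -0.11222449  0.033     ] [ 0.52742625 -0.14057427  0.05      ] [ 0.55258042 -0.09508269  0.055     ]
0.0323882820482275 -118.91835463364836
0.05198284681772266 -118.94001632779127
tool y yaw -28.96824072408594
cast axis from ends [ 0.54334011 -0.11179388  0.05316327]
```

```bash
python3 - <<'E'
from h import *
go([.5432,-.112,.15],-29);go([.5432,-.112,.0365],-29)
E
```

```text
shift [ 0.0799  0.007  -0.007 ] turn [0.038 0.015 0.022]
shift [ 0.1934  0.0072 -0.0071] turn [0.038 0.015 0.022]
```

Call:
apply_moves([
  [[0.03,0.007,-0.007],[0,0,0],0.035],
  [[0.07,0.007,-0.007],[0,0,0],0.035],
  [[0.11,0.007,-0.007],[0,0,0],0.035],
  [[0.14,0.007,-0.007],[0,0,0],0.035],
  [[0.14,0.007,-0.007],[0,0,0],0.035],
  [[0.14,0.007,-0.007],[0,0,0],0.035],
])

```text
time_s: 2.9
position: [0.5455, -0.1101, 0.0919]
tool_rot: [[0.001, 0.878, -0.478], [0.0, -0.478, -0.878], [-1.0, 0.001, -0.001]]
force: [-0.7, -0.7, 0.4]
opening: 0.492
```

```bash
python3 - <<'E'
from h import *
go([.5432,-.112,.0365],-29)
s=r.state();np.save('s3.npy',s,allow_pickle=True);im=r.get_image('wrist')[:,:,::-1];cv2.imwrite('pics/wrist3.png',im);print(s['position'],s['qvel'].round(3),s['opening'])
E
```

```text
shift [ 0.0554 -0.0011  0.0028] turn [ 0.086 -0.011 -0.008]
[ 0.54545377 -0.11011987  0.09188125] [-0.002 -0.027  0.024 -0.016 -0.001 -0.004  0.005] 0.4922885266444196
```

View pics/wrist3.png

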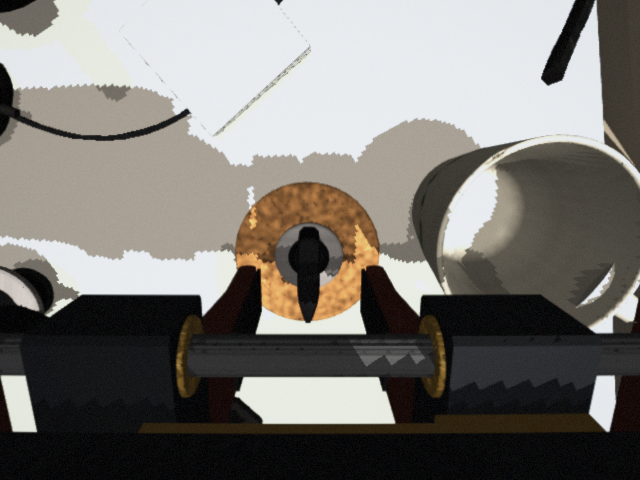

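```bash
python3 - <<'E'
from h import *
im=cv2.imread('pics/wrist3.png')
cv2.imwrite('pics/z5.png',cv2.resize(im[215:330,250:370],None,fx=5,fy=5,interpolation=cv2.INTER_CUBIC))
s=np.load('s3.npy',allow_pickle=True).item()
print(plane('wrist',308.5,254,.033,s),plane('wrist',308,322,.05,s),proj('wrist',[.5432,-.112,.033],s))
E
```

```text
[ 0.54369597 -0.11053799  0.033     ] [ 0.52700116 -0.14063683  0.05      ] (np.float64(308.95997308147605), np.float64(256.5199273381222))
```

View pics/z5.png

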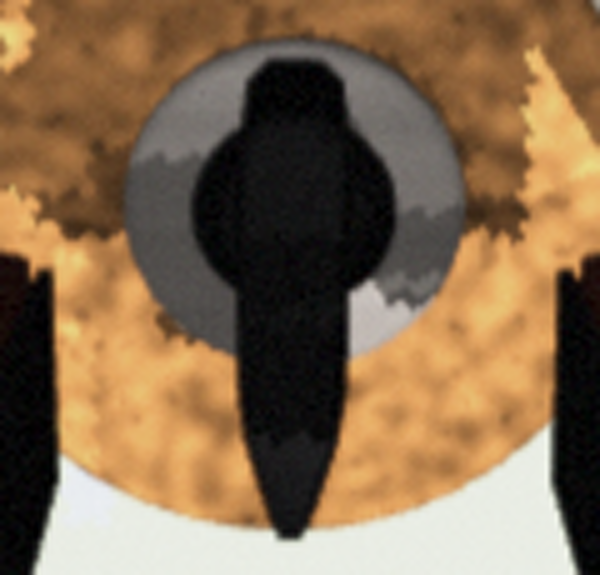

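Call:
apply_moves([
  [[0.015,-0.001,0.0025],[0.08,0,0],0.03],
  [[0.035,-0.001,0.0025],[0.08,0,0],0.03],
  [[0.05,-0.001,0.0025],[0.08,0,0],0.03],
  [[0.055,-0.001,0.0025],[0.08,0,0],0.03],
  [[0.055,-0.001,0.0025],[0.08,0,0],0.03],
  [[0.055,-0.001,0.0025],[0.08,0,0],0.03],
])

```text
time_s: 3.55
position: [0.5426, -0.1133, 0.0361]
tool_rot: [[0.001, 0.874, -0.486], [-0.0, -0.486, -0.874], [-1.0, 0.001, -0.0]]
force: [-0.5, 0.6, 1.1]
opening: 0.342
```

Call:
apply_moves([
  [[0,0,0],[0,0,0],0.0],
  [[0,0,0],[0,0,0],0.0],
  [[0,0,0],[0,0,0],0.0],
  [[0,0,0],[0,0,0],0.0],
  [[0,0,0],[0,0,0],0.0],
])

```text
time_s: 4.05
position: [0.5425, -0.1131, 0.0361]
tool_rot: [[0.001, 0.874, -0.486], [0.0, -0.486, -0.874], [-1.0, 0.001, -0.0]]
force: [-0.9, 0.8, 5.0]
opening: 0.134
```

```bash
python3 - <<'E'
from h import *
s=r.state();print(s['position'],s['force'],s['opening']*.0878,s['joint_pos'].round(2),s['time_s'])
E
```

```text
[ 0.54254206 -0.11306845  0.03607145] [-0.89928633  0.76883522  4.99039402] 0.01175991212717978 [-0.31  0.59  0.53  2.01 -0.48  0.66  0.03] 4.05
```

```bash
python3 - <<'E'
from h import *
go([.5425,-.113,.30],-29);go([.455,.115,.30],-29)
E
```

```text
shift [-2.639e-01  1.000e-04 -2.000e-04] turn [-0.018 -0.005 -0.007]
shift [-0.264  -0.1872 -0.1569] turn [-0.018 -0.005 -0.007]
```

Call:
apply_moves([
  [[-0.01,0,0],[0,0,0],0.0],
  [[-0.04,0,0],[0,0,0],0.0],
  [[-0.085,0,0],[0,0,0],0.0],
  [[-0.13,0,0],[0,0,0],0.0],
  [[-0.175,0,0],[0,0,0],0.0],
  [[-0.21,-0.01,-0.01],[0,0,0],0.0],
  [[-0.24,-0.035,-0.03],[0,0,0],0.0],
  [[-0.264,-0.065,-0.055],[0,0,0],0.0],
  [[-0.264,-0.1,-0.085],[0,0,0],0.0],
  [[-0.264,-0.13,-0.11],[0,0,0],0.0],
])

```text
time_s: 5.05
position: [0.4812, 0.048, 0.3007]
tool_rot: [[0.001, 0.874, -0.486], [0.001, -0.486, -0.874], [-1.0, 0.0, -0.002]]
force: [0.5, 0.0, -0.9]
opening: 0.133
```

Call:
apply_moves([
  [[0,-0.03,-0.025],[0,0,0],0.0],
  [[0,-0.05,-0.04],[0,0,0],0.0],
  [[0,-0.057,-0.047],[0,0,0],0.0],
  [[0,-0.057,-0.047],[0,0,0],0.0],
  [[0,-0.057,-0.047],[0,0,0],0.0],
  [[0,-0.057,-0.047],[0,0,0],0.0],
])

```text
time_s: 5.65
position: [0.4557, 0.1133, 0.2997]
tool_rot: [[0.0, 0.872, -0.489], [-0.0, -0.489, -0.872], [-1.0, 0.0, 0.0]]
force: [0.4, 0.2, -1.4]
opening: 0.134
```

```bash
python3 - <<'E'
from h import *
s=r.state();np.save('s4.npy',s,allow_pickle=True);im=r.get_image('wrist')[:,:,::-1];cv2.imwrite('pics/wrist4.png',im);print(s['position'],s['qvel'].round(3),s['opening']*.0878,s['force'],s['torque'],s['joint_pos'].round(2))
print(proj('wrist',[.4705,.144,.175],s))
E
```

```text
[0.45569108 0.11327732 0.29969177] [ 0.001  0.    -0.005  0.001 -0.001  0.001 -0.003] 0.011740726159909197 [ 0.40104481  0.19888948 -1.37124138] [-0.07991099  0.11857732 -0.04449346] [-0.95  0.04  0.6   1.96 -0.03  1.15 -0.85]
(np.float64(307.8024737061063), np.float64(180.14165722550217))
```

View pics/wrist4.png

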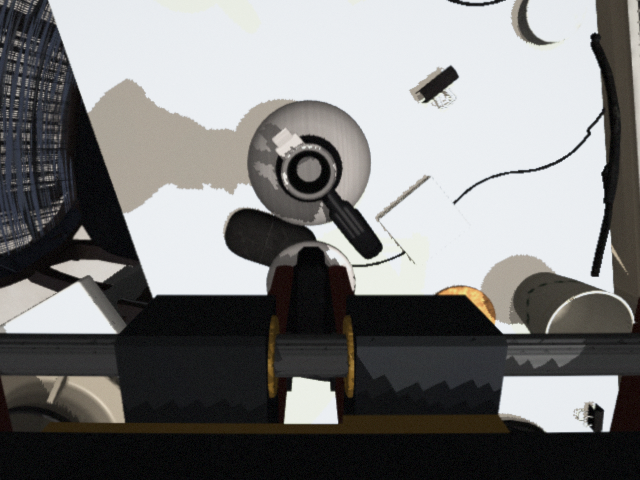

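```bash
python3 - <<'E'
from h import *
im=cv2.imread('pics/wrist4.png')
cv2.imwrite('pics/z6.png',cv2.resize(im[120:270,255:395],None,fx=4,fy=4,interpolation=cv2.INTER_CUBIC))
cv2.imwrite('pics/z7.png',cv2.resize(im[230:350,250:370],None,fx=4,fy=4,interpolation=cv2.INTER_CUBIC)*1)
E
```

```text
(no output)
```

View pics/z6.png

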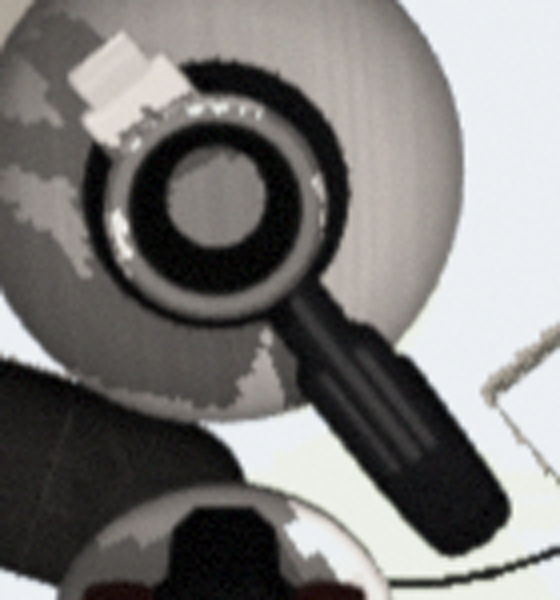

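View pics/z7.png

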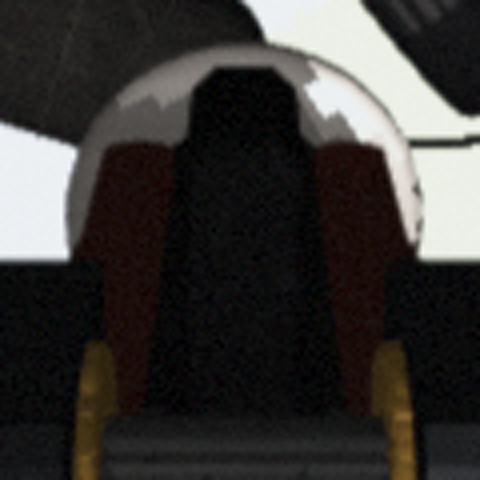

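```bash
python3 - <<'E'
from h import *
s=np.load('s4.npy',allow_pickle=True).item()
m=plane('wrist',309,172.3,.175,s);print('mouth',m)
for h in (-70,-75,-80,-85,-90):
    a=np.radians(h);d=np.array([np.cos(a),np.sin(a),0])
    for rr,z in((.062,.161),(.095,.15)):
        p=proj('wrist',m+d*rr+[0,0,z-.175],s);print(h,rr,[(p[0]-255)*4,(p[1]-120)*4])
T=s['tool_rot'];P=s['position']
for oz in(-.004,-.002,0,.002):
  for x in(.003,.0075):
    f=lambda q:np.round(proj('wrist',P+T@np.array(q),s),1)
    print(oz,x,'back',f([x,0,oz-.02]),'L',f([x,-.02,oz]),'R',f([x,.02,oz]),'blunt top',f([x-.0271-.0,0,oz-.018]), f([x-.024,0,oz-.018]))
# top & scene
print(proj('top',m),proj('scene',m))
E
```

```text
mouth [0.4739847  0.14844754 0.175     ]
-70 0.062 [np.float64(459.731511953496), np.float64(413.6365495881662)]
-70 0.095 [np.float64(570.9734090323823), np.float64(505.42684712604773)]
-75 0.062 [np.float64(439.899474703069), np.float64(433.511305121933)]
-75 0.095 [np.float64(541.6491430429367), np.float64(533.9270893355213)]
-80 0.062 [np.float64(418.5415427564694), np.float64(451.57902568233624)]
-80 0.095 [np.float64(510.2255510999926), np.float64(559.7687694939068)]
-85 0.062 [np.float64(395.814972301685), np.float64(467.7320395987658)]
-85 0.095 [np.float64(476.92879490417226), np.float64(582.8179331568899)]
-90 0.062 [np.float64(371.8826164318357), np.float64(481.87578397800416)]
-90 0.095 [np.float64(441.98945007295106), np.float64(602.9584184454925)]
-0.004 0.003 back [311.  235.2] L [265.4 279.5] R [356.7 279.5] blunt top [311.1 258.9] [311.1 256.4]
-0.004 0.0075 back [311.  232.7] L [266.5 276. ] R [355.6 275.9] blunt top [311.1 255.3] [311.1 252.9]
-0.002 0.003 back [311.  239.8] L [265.5 283.8] R [356.6 283.7] blunt top [311.1 264.2] [311.1 261.6]
-0.002 0.0075 back [311.  237.1] L [266.6 280.2] R [355.4 280.1] blunt top [311.1 260.4] [311.1 257.9]
0 0.003 back [311.  244.3] L [265.6 288. ] R [356.4 288. ] blunt top [311.1 269.4] [311.1 266.7]
0 0.0075 back [311.  241.5] L [266.7 284.3] R [355.3 284.3] blunt top [311.1 265.5] [311.1 262.9]
0.002 0.003 back [311.  248.8] L [265.8 292.3] R [356.3 292.2] blunt top [311.1 274.6] [311.1 271.8]
0.002 0.0075 back [311.  245.9] L [266.9 288.5] R [355.2 288.4] blunt top [311.1 270.6] [311.1 267.9]
(np.float64(284.08607940637944), np.float64(228.22559312990157)) (np.float64(306.4672163730041), np.float64(217.63155153206785))
```

```bash
python3 - <<'E'
from h import *
s=np.load('s4.npy',allow_pickle=True).item()
l=plane('wrist',255+133/4,120+88/4,.173,s);m=np.array([.474,.1484]);d=l[:2]-m;print('lip heading',np.degrees(np.arctan2(d[1],d[0])),np.hypot(*d))
go([.4735,.1476,.235],-29.2);go([.4735,.1476,.205],-29.2)
E
```

```text
lip heading 95.5249015587283 0.025712971519273327
shift [ 0.0646 -0.0011 -0.0385] turn [-0.011  0.004 -0.003]
shift [ 0.0946 -0.0011 -0.0385] turn [-0.011  0.004 -0.003]
```

Call:
apply_moves([
  [[0.01,-0.001,-0.02],[0,0,0],0.0],
  [[0.03,-0.001,-0.0385],[0,0,0],0.0],
  [[0.055,-0.001,-0.0385],[0,0,0],0.0],
  [[0.0646,-0.001,-0.0385],[0,0,0],0.0],
  [[0.0646,-0.001,-0.0385],[0,0,0],0.0],
  [[0.0646,-0.001,-0.0385],[0,0,0],0.0],
  [[0.0646,-0.001,-0.0385],[0,0,0],0.0],
])

```text
time_s: 6.4
position: [0.4737, 0.149, 0.2362]
tool_rot: [[0.002, 0.873, -0.487], [0.001, -0.487, -0.873], [-1.0, 0.001, -0.002]]
force: [-0.2, 0.7, -2.1]
opening: 0.136
```

```bash
python3 - <<'E'
from h import *
go([.4735,.1476,.205],-29.2)
s=r.state();print(s['position'],s['force'],s['torque'])
a=r.get_image('scene')[:,:,::-1][190:270,260:360];b=r.get_image('wrist')[:,:,::-1][160:300,240:380]
cv2.imwrite('pics/z8.png',cv2.resize(a,None,fx=6,fy=6,interpolation=cv2.INTER_CUBIC));cv2.imwrite('pics/z9.png',cv2.resize(b,None,fx=4,fy=4))
E
```

```text
shift [0.0312 0.0005 0.0013] turn [ 0.011 -0.021 -0.01 ]
[0.47370075 0.14895475 0.23623642] [-0.19406616  0.65692131 -2.09550021] [-0.01900489  0.07937426  0.03022193]
```

View pics/z8.png

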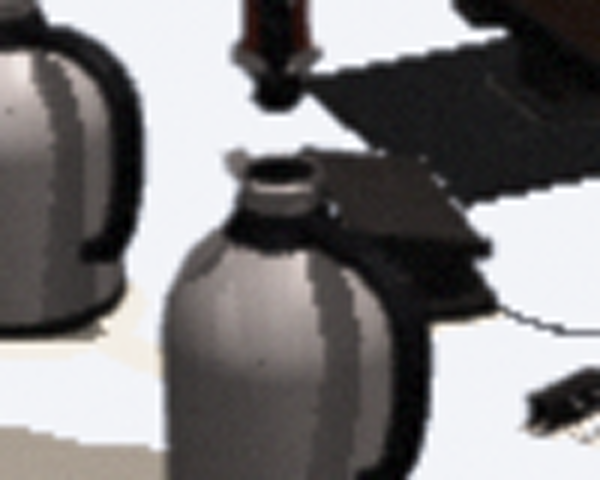

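View pics/z9.png

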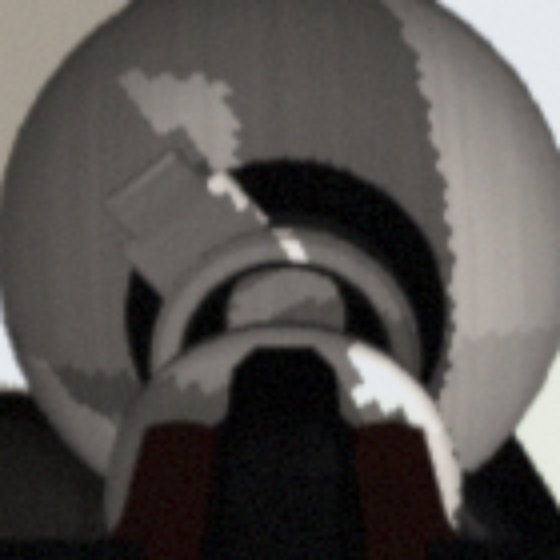

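```bash
python3 - <<'E'
from h import *
s=r.state();T=s['tool_rot'];P=s['position']
for oz in(-.002,-.001,0,.001):
    c=P+T@np.array([0,0,oz]);a=np.array([c[0],c[1],.175]);y=T[:,1];z=T[:,2]
    f=lambda q:(np.array(proj('wrist',q,s))-[240,160])*4
    print(oz,'inner L,R,top',f(a-y*.0145)[0].round(0),f(a+y*.0145)[0].round(0),f(a-z*.0145).round(0),'collar back',f(P+T@np.array([.0075,0,oz-.02])).round(0),f(P+T@np.array([.01,0,oz-.02])).round(0))
E
```

```text
-0.002 inner L,R,top 183.0 383.0 [283. 253.] collar back [284. 309.] [284. 303.]
-0.001 inner L,R,top 184.0 383.0 [283. 260.] collar back [284. 317.] [284. 312.]
0 inner L,R,top 184.0 383.0 [283. 267.] collar back [284. 326.] [284. 320.]
0.001 inner L,R,top 184.0 383.0 [283. 274.] collar back [284. 335.] [284. 329.]
```

Call:
apply_moves([
  [[0.01,0,-0.0005],[0,0,0],0.0],
  [[0.02,0,-0.0005],[0,0,0],0.0],
  [[0.03,0,-0.0005],[0,0,0],0.0],
  [[0.034,0,-0.0005],[0,0,0],0.0],
  [[0.034,0,-0.0005],[0,0,0],0.0],
  [[0.034,0,-0.0005],[0,0,0],0.0],
])

```text
time_s: 7.1
position: [0.4733, 0.1496, 0.201]
tool_rot: [[-0.0, 0.874, -0.486], [-0.0, -0.486, -0.874], [-1.0, 0.0, 0.0]]
force: [-0.7, -0.5, -0.8]
opening: 0.135
```

```bash
python3 - <<'E'
from h import *
go([.4737,.149,.195],-29.2)
s=r.state();print(s['position'],s['force'],s['torque'],s['qvel'].round(3))
E
```

```text
shift [0.006  0.0007 0.0003] turn [ 0.021  0.003 -0.   ]
[0.47325405 0.14956661 0.20098322] [-0.65534428 -0.50335581 -0.75604639] [-0.05745339  0.11604156 -0.01632362] [-0.004 -0.008  0.001 -0.007  0.001  0.001  0.001]
```

Plug tip is in the mouth with no contact force. Descend in small steps.

Call:
apply_moves([
  [[0.003,0,0],[0,0,0],0.0],
  [[0.006,0,0],[0,0,0],0.0],
  [[0.008,0,0],[0,0,0],0.0],
  [[0.008,0,0],[0,0,0],0.0],
  [[0.008,0,0],[0,0,0],0.0],
])

```text
time_s: 7.6
position: [0.4733, 0.1493, 0.193]
tool_rot: [[0.0, 0.874, -0.486], [-0.0, -0.486, -0.874], [-1.0, 0.0, 0.0]]
force: [0.5, -1.7, -1.0]
opening: 0.133
```

Call:
apply_moves([
  [[0.001,0,0],[0,0,0],0.0],
  [[0.002,0,0],[0,0,0],0.0],
  [[0.003,0,0],[0,0,0],0.0],
  [[0.003,0,0],[0,0,0],0.0],
  [[0.003,0,0],[0,0,0],0.0],
])

```text
time_s: 8.1
position: [0.4734, 0.1491, 0.1901]
tool_rot: [[0.0, 0.874, -0.487], [-0.0, -0.487, -0.874], [-1.0, 0.001, 0.0]]
force: [1.4, -5.2, 1.7]
opening: 0.136
```

Call:
apply_moves([
  [[0,0.0005,0.0005],[0,0,0],0.0],
  [[0,0.0005,0.0005],[0,0,0],0.0],
  [[0,0.0005,0.0005],[0,0,0],0.0],
])

```text
time_s: 8.4
position: [0.4734, 0.149, 0.1901]
tool_rot: [[0.0, 0.874, -0.486], [0.0, -0.486, -0.874], [-1.0, 0.0, -0.0]]
force: [1.0, -2.8, 2.4]
opening: 0.134
```

Call:
apply_moves([
  [[0.0005,0.0005,0.0005],[0,0,0],0.0],
  [[0.001,0.0005,0.0005],[0,0,0],0.0],
  [[0.001,0.0005,0.0005],[0,0,0],0.0],
  [[0.001,0.0005,0.0005],[0,0,0],0.0],
])

```text
time_s: 8.8
position: [0.4735, 0.1486, 0.189]
tool_rot: [[-0.0, 0.874, -0.486], [0.0, -0.486, -0.874], [-1.0, -0.0, -0.0]]
force: [0.3, -2.0, 0.5]
opening: 0.13
```

Call:
apply_moves([
  [[0.0005,0.0002,0.0002],[0,0,0],0.0],
  [[0.001,0.0002,0.0002],[0,0,0],0.0],
  [[0.0015,0.0002,0.0002],[0,0,0],0.0],
  [[0.0015,0.0002,0.0002],[0,0,0],0.0],
  [[0.0015,0.0002,0.0002],[0,0,0],0.0],
])

```text
time_s: 9.3
position: [0.4736, 0.1483, 0.1876]
tool_rot: [[-0.0, 0.874, -0.486], [0.0, -0.486, -0.874], [-1.0, -0.0, -0.0]]
force: [0.2, -0.8, 2.6]
opening: 0.136
```

Call:
apply_moves([
  [[0.0005,0,0],[0,0,0],0.0],
  [[0.001,0,0],[0,0,0],0.0],
  [[0.0015,0,0],[0,0,0],0.0],
  [[0.0015,0,0],[0,0,0],0.0],
  [[0.0015,0,0],[0,0,0],0.0],
])

```text
time_s: 9.8
position: [0.4736, 0.1483, 0.1864]
tool_rot: [[-0.0, 0.874, -0.486], [0.001, -0.486, -0.874], [-1.0, -0.0, -0.0]]
force: [-2.1, -0.8, 7.8]
opening: 0.133
```

Call:
apply_moves([
  [[0.0005,0.0002,0.0003],[0,0,0],0.0],
  [[0.0008,0.0002,0.0003],[0,0,0],0.0],
  [[0.0008,0.0002,0.0003],[0,0,0],0.0],
  [[0.0008,0.0002,0.0003],[0,0,0],0.0],
])

```text
time_s: 10.2
position: [0.4737, 0.1483, 0.1859]
tool_rot: [[-0.0, 0.874, -0.486], [0.001, -0.486, -0.874], [-1.0, -0.001, -0.001]]
force: [-3.5, -0.1, 9.6]
opening: 0.134
```

Call:
apply_moves([
  [[0.0005,-0.0005,0.0001],[0,0,0],0.0],
  [[0.0008,-0.0005,0.0001],[0,0,0],0.0],
  [[0.0008,-0.0005,0.0001],[0,0,0],0.0],
  [[0.0008,-0.0005,0.0001],[0,0,0],0.0],
])

```text
time_s: 10.6
position: [0.4737, 0.1483, 0.1854]
tool_rot: [[0.001, 0.874, -0.486], [0.001, -0.486, -0.874], [-1.0, 0.0, -0.002]]
force: [-3.2, 0.5, 12.5]
opening: 0.133
```

Call:
apply_moves([
  [[0.0002,-0.0004,0],[0.5,0,0],0.0],
  [[0.0003,-0.0004,0],[1.0,0,0],0.0],
  [[0.0004,-0.0004,0],[1.5,0,0],0.0],
  [[0.0005,-0.0004,0],[2,0,0],0.0],
])

```text
time_s: 11.0
position: [0.4735, 0.1483, 0.1849]
tool_rot: [[0.001, 0.775, -0.631], [0.001, -0.631, -0.775], [-1.0, 0.0, -0.002]]
force: [-3.0, -0.7, 10.3]
opening: 0.137
```

```bash
python3 - <<'E'
from h import *
s=r.state();print(s['position'],s['force'],s['torque'],s['joint_pos'].round(2))
E
```

```text
[0.47351209 0.14834032 0.18487944] [-2.96452708 -0.73386815 10.34024368] [-0.32869099  0.57215924  0.25796388] [-0.94  0.25  0.61  2.05 -0.18  0.89 -0.92]
```

Call:
apply_moves([
  [[0.0004,0,0],[-0.5,0,0],0.0],
  [[0.0006,0,0],[-1.0,0,0],0.0],
  [[0.0008,0,0],[-1.5,0,0],0.0],
  [[0.001,0,0],[-2,0,0],0.0],
  [[0.001,0,0],[-2,0,0],0.0],
])

```text
time_s: 11.5
position: [0.4736, 0.1483, 0.1841]
tool_rot: [[0.001, 0.874, -0.485], [0.001, -0.485, -0.874], [-1.0, 0.001, -0.002]]
force: [-2.6, -1.1, 11.9]
opening: 0.133
```

Call:
apply_moves([
  [[0.0005,0,0],[-0.5,0,0],0.0],
  [[0.0008,-0.0002,0],[-1.0,0,0],0.0],
  [[0.001,-0.0003,0],[-1.5,0,0],0.0],
  [[0.0012,-0.0003,0],[-2,0,0],0.0],
  [[0.0012,-0.0003,0],[-2,0,0],0.0],
])

```text
time_s: 12.0
position: [0.4737, 0.1483, 0.1832]
tool_rot: [[0.002, 0.945, -0.326], [0.001, -0.326, -0.945], [-1.0, 0.001, -0.002]]
force: [-2.4, -2.6, 15.5]
opening: 0.136
```

```bash
python3 - <<'E'
from h import *
s=r.state();print(s['position'],s['force'],s['torque'],s['joint_pos'].round(2))
im=r.get_image('wrist')[:,:,::-1];cv2.imwrite('pics/wrist5.png',im)
cv2.imwrite('pics/z10.png',cv2.resize(im[160:300,240:380],None,fx=4,fy=4))
E
```

```text
[0.47371761 0.14827916 0.18323394] [-2.43598697 -2.60458911 15.516246  ] [-0.61991649  0.7655845   0.23918633] [-0.89  0.25  0.54  2.05 -0.16  0.89 -0.59]
```

View pics/z10.png

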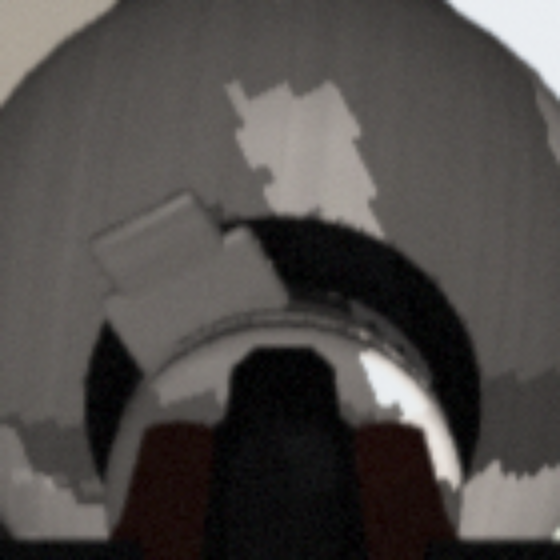

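Call:
apply_moves([
  [[0.0003,-0.0002,0.0003],[-0.5,0,0],0.0],
  [[0.0005,-0.0002,0.0003],[-1.0,0,0],0.0],
  [[0.0006,-0.0002,0.0003],[-1.5,0,0],0.0],
  [[0.0007,-0.0002,0.0003],[-2,0,0],0.0],
])

```text
time_s: 12.45
position: [0.4738, 0.1483, 0.1828]
tool_rot: [[0.003, 0.988, -0.157], [0.002, -0.157, -0.988], [-1.0, 0.002, -0.002]]
force: [-1.7, -2.1, 15.2]
opening: 0.135
```

Call:
apply_moves([
  [[0.0003,0,0.0003],[-0.5,0,0],0.0],
  [[0.0005,0,0.0003],[-1.0,0,0],0.0],
  [[0.0006,0,0.0003],[-1.5,0,0],0.0],
  [[0.0007,0,0.0003],[-2,0,0],0.0],
])

```text
time_s: 12.85
position: [0.4738, 0.1482, 0.1822]
tool_rot: [[0.003, 1.0, 0.017], [0.002, 0.017, -1.0], [-1.0, 0.003, -0.002]]
force: [-2.0, -1.7, 16.7]
opening: 0.139
```

Call:
apply_moves([
  [[0.0001,0,0.0002],[-0.5,0,0],0.0],
  [[0.0002,0,0.0002],[-1.0,0,0],0.0],
  [[0.0003,0,0.0002],[-1.5,0,0],0.0],
  [[0.0004,0,0.0002],[-2,0,0],0.0],
])

```text
time_s: 13.25
position: [0.474, 0.1482, 0.182]
tool_rot: [[0.003, 0.982, 0.19], [0.003, 0.19, -0.982], [-1.0, 0.004, -0.002]]
force: [-3.2, 0.5, 17.0]
opening: 0.133
```

```bash
python3 - <<'E'
from h import *
s=r.state();print(s['position'],s['force'],s['torque'],s['joint_pos'].round(2))
im=r.get_image('wrist')[:,:,::-1];cv2.imwrite('pics/wrist6.png',im)
b=r.get_image('scene')[:,:,::-1][190:250,270:350]
cv2.imwrite('pics/z11.png',np.hstack([cv2.resize(im[180:300,250:370],(400,400)),cv2.resize(b,(400,300),interpolation=cv2.INTER_CUBIC)[:400] if 0 else cv2.copyMakeBorder(cv2.resize(b,(400,300),interpolation=cv2.INTER_CUBIC),0,100,0,0,0)]))
E
```

```text
[0.47397153 0.14817656 0.18196347] [-3.24610578  0.4654245  16.99993168] [-0.15914572  0.62223605  0.41147165] [-0.8   0.24  0.44  2.04 -0.13  0.88 -0.1 ]
```

View pics/z11.png

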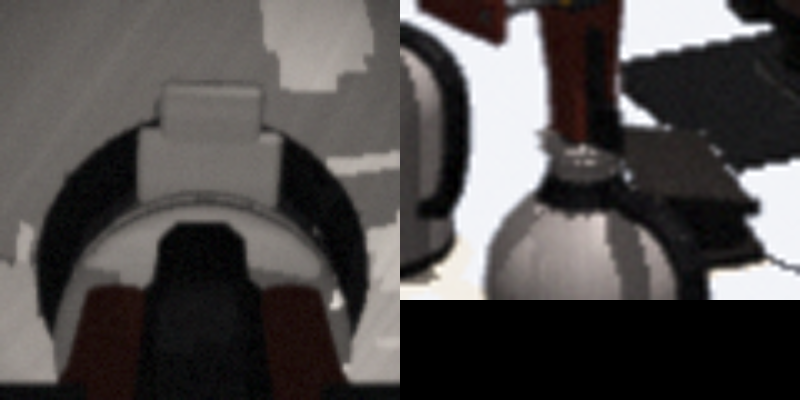

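Call:
apply_moves([
  [[0.0001,0,0],[-0.5,0,0],0.0],
  [[0.0001,0,0],[-1.0,0,0],0.0],
  [[0.0002,0,0],[-1.5,0,0],0.0],
  [[0.0002,0,0],[-2,0,0],0.0],
  [[0.0003,0,0],[-2.5,0,0],0.0],
])

```text
time_s: 13.85
position: [0.474, 0.1483, 0.1816]
tool_rot: [[0.004, 0.917, 0.399], [0.002, 0.399, -0.917], [-1.0, 0.004, -0.001]]
force: [-2.3, -0.3, 16.3]
opening: 0.133
```

Call:
apply_moves([
  [[0.0001,0,0],[0.5,0,0],0.0],
  [[0.0001,0,0],[1.0,0,0],0.0],
  [[0.0002,0,0],[1.5,0,0],0.0],
  [[0.0002,0,0],[2,0,0],0.0],
  [[0.0003,0,0],[2.5,0,0],0.0],
  [[0.0003,0,0],[3,0,0],0.0],
])

```text
time_s: 14.45
position: [0.474, 0.1482, 0.1813]
tool_rot: [[0.004, 0.989, 0.146], [0.002, 0.146, -0.989], [-1.0, 0.004, -0.001]]
force: [-2.9, -1.6, 17.1]
opening: 0.135
```

Call:
apply_moves([
  [[0,0,0.0002],[0.5,0,0],0.0],
  [[0,0,0.0002],[1.0,0,0],0.0],
  [[0.0001,0,0.0002],[1.5,0,0],0.0],
  [[0.0001,0,0.0002],[2,0,0],0.0],
  [[0.0002,0,0.0002],[2.5,0,0],0.0],
  [[0.0002,0,0.0002],[3,0,0],0.0],
])

```text
time_s: 15.05
position: [0.4738, 0.1482, 0.1811]
tool_rot: [[0.003, 0.993, -0.116], [0.002, -0.116, -0.993], [-1.0, 0.003, -0.003]]
force: [-2.9, -1.3, 17.5]
opening: 0.139
```

```bash
python3 - <<'E'
from h import *
s=r.state();print(s['position'],s['force'],s['torque'],s['joint_pos'].round(2))
im=r.get_image('wrist')[:,:,::-1];cv2.imwrite('pics/wrist7.png',im)
cv2.imwrite('pics/z12.png',cv2.resize(im[200:300,250:370],None,fx=6,fy=6,interpolation=cv2.INTER_CUBIC))
E
```

```text
[0.4738493  0.14815931 0.18113902] [-2.92119217 -1.25021102 17.52275818] [-0.28225822  0.8267459  -0.20388017] [-0.85  0.24  0.5   2.05 -0.15  0.88 -0.39]
```

View pics/z12.png

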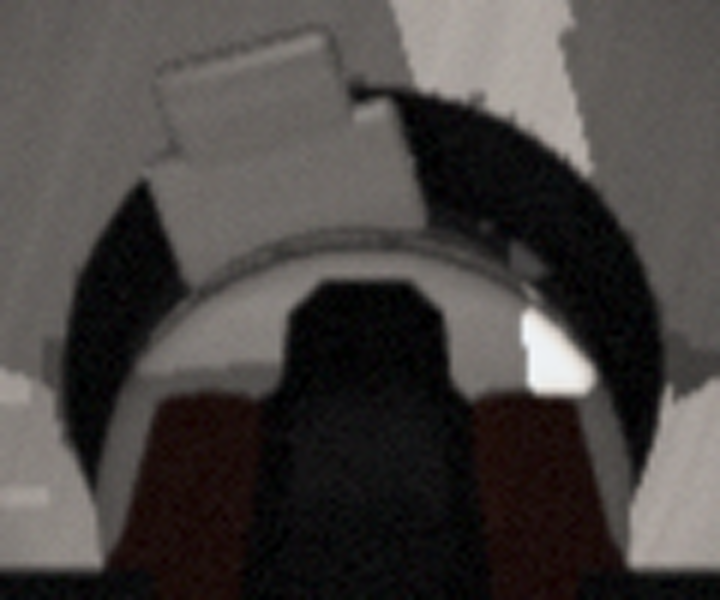

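Call:
apply_moves([
  [[0,0,0.0],[-0.5,0,0],0.0],
  [[0,0,0.0],[-1.0,0,0],0.0],
  [[0,0,0.0],[-1.5,0,0],0.0],
  [[0,0,0.0],[-2,0,0],0.0],
  [[0,0,0.0],[-2.5,0,0],0.0],
  [[0,0,0.0],[-3.1,0,0],0.0],
  [[0,0,0.0],[-3.1,0,0],0.0],
])

```text
time_s: 15.8
position: [0.474, 0.1482, 0.1812]
tool_rot: [[0.004, 0.988, 0.157], [0.002, 0.157, -0.988], [-1.0, 0.004, -0.002]]
force: [-2.5, -0.1, 18.5]
opening: 0.138
```

```bash
python3 - <<'E'
from h import *
s=r.state();print(s['position'],s['force'],s['torque'],s['joint_pos'].round(2))
E
```

```text
[0.4740324  0.14820305 0.18123304] [-2.51616178 -0.13188531 18.46962462] [-0.27680118  0.61707061  0.41214396] [-0.81  0.24  0.45  2.04 -0.13  0.88 -0.13]
```

Call:
apply_moves([
  [[-0.0002,0,0.0],[-0.6,0,0],0.0],
  [[-0.0002,0,0.0],[-1.2,0,0],0.0],
  [[-0.0002,0,0.0],[-1.8,0,0],0.0],
  [[-0.0002,0,0.0],[-2.5,0,0],0.0],
  [[-0.0002,0,0.0],[-1.8,0,0],0.0],
  [[-0.0002,0,0.0],[-1.2,0,0],0.0],
  [[-0.0002,0,0.0],[-0.6,0,0],0.0],
  [[-0.0002,0,0.0],[0,0,0],0.0],
  [[-0.0002,0,0.0],[0,0,0],0.0],
])

```text
time_s: 16.7
position: [0.474, 0.1482, 0.1813]
tool_rot: [[0.003, 0.988, 0.155], [0.002, 0.155, -0.988], [-1.0, 0.004, -0.001]]
force: [-1.8, -0.6, 16.7]
opening: 0.136
```

```bash
python3 - <<'E'
from h import *
s=r.state();np.save('s8.npy',s,allow_pickle=True);print(s['position'],s['force'],s['torque'],s['joint_pos'].round(2))
im=r.get_image('wrist')[:,:,::-1];cv2.imwrite('pics/wrist8.png',im)
cv2.imwrite('pics/z13.png',cv2.resize(im[200:300,250:370],None,fx=6,fy=6,interpolation=cv2.INTER_CUBIC))
E
```

```text
[0.47398764 0.14820589 0.18128658] [-1.79386331 -0.6062206  16.74806842] [-0.32231502  0.63318006  0.41846243] [-0.81  0.24  0.45  2.04 -0.13  0.88 -0.13]
```

View pics/z13.png

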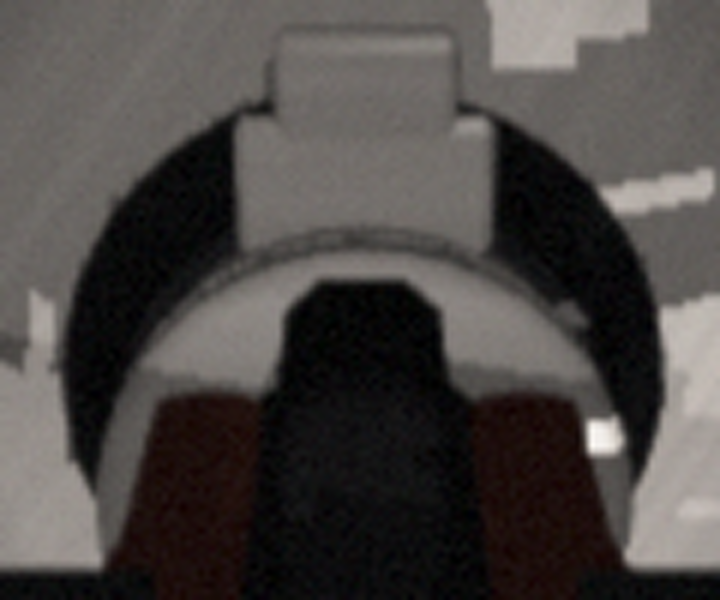

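Call:
apply_moves([
  [[-0.0008,0,0.0],[0,0,0],0.0],
  [[-0.0015,0,0.0],[0,0,0],0.0],
  [[-0.0015,0,0.0],[0,0,0],0.0],
  [[-0.0015,0,0.0],[0,0,0],0.04],
  [[-0.0015,0,0.0],[0,0,0],0.04],
  [[-0.0015,0,0.0],[0,0,0],0.04],
  [[-0.0015,0,0.0],[0,0,0],0.04],
  [[-0.0015,0,0.0],[0,0,0],0.04],
])

```text
time_s: 17.55
position: [0.4721, 0.1471, 0.1806]
tool_rot: [[-0.0, 0.988, 0.155], [-0.0, 0.155, -0.988], [-1.0, -0.001, 0.0]]
force: [-0.1, 0.4, 0.8]
opening: 0.45
```

Call:
apply_moves([
  [[-0.01,0,0.0],[0,0,0],0.04],
  [[-0.03,0,0.0],[0,0,0],0.04],
  [[-0.05,0,0.0],[0,0,0],0.04],
  [[-0.08,0,0.02],[0,0,0],0.04],
  [[-0.1,0,0.04],[0,0,0],0.04],
  [[-0.1,0,0.045],[0,0,0],0.04],
  [[-0.1,0,0.045],[0,0,0],0.04],
  [[-0.1,0,0.045],[0,0,0],0.04],
])

```text
time_s: 18.35
position: [0.4784, 0.1035, 0.2799]
tool_rot: [[-0.002, 0.988, 0.156], [-0.0, 0.156, -0.988], [-1.0, -0.002, 0.0]]
force: [0.0, 0.4, 0.1]
opening: 0.454
```

```bash
python3 - <<'E'
from h import *
s=r.state();np.save('s9.npy',s,allow_pickle=True);print(s['position'],s['force'],s['qvel'].round(3))
im=r.get_image('wrist')[:,:,::-1];cv2.imwrite('pics/wrist9.png',im)
b=r.get_image('scene')[:,:,::-1];cv2.imwrite('pics/scene9.png',b)
cv2.imwrite('pics/z14.png',cv2.resize(im[120:300,230:390],None,fx=3.3,fy=3.3,interpolation=cv2.INTER_CUBIC))
cv2.imwrite('pics/z15.png',cv2.resize(b[190:260,270:350],None,fx=8,fy=8,interpolation=cv2.INTER_CUBIC))
E
```

```text
[0.47844267 0.10345971 0.2799339 ] [0.01394258 0.39071617 0.07679687] [-0.007  0.012 -0.008  0.003 -0.     0.001  0.001]
```

View pics/z14.png

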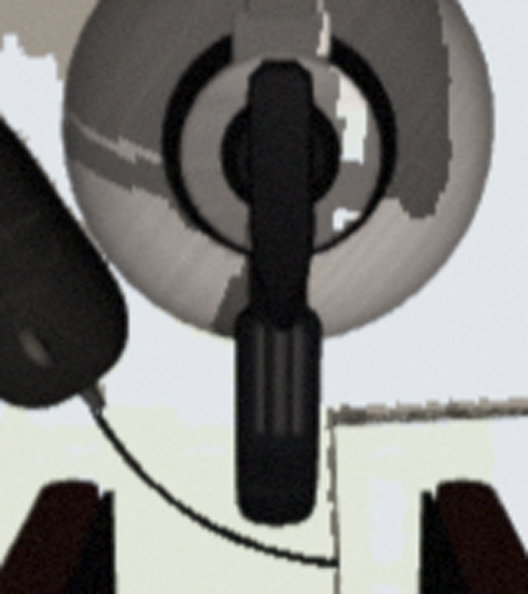

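View pics/z15.png

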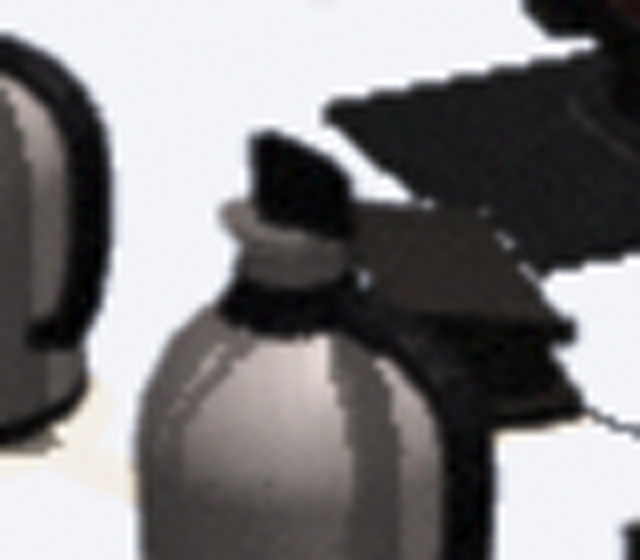

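View pics/scene9.png

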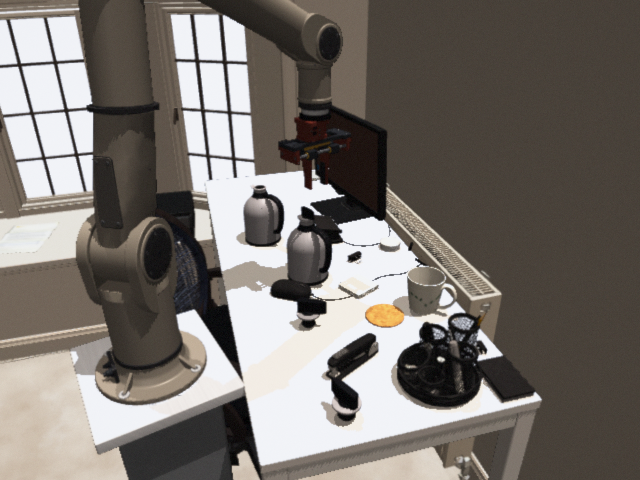

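```bash
python3 - <<'E'
from h import *
print(proj('scene',[.4725,.147,.204]),proj('scene',[.4725,.147,.207]))
r.sign_off()
E
```

```text
(np.float64(305.9858872278729), np.float64(207.84378367848095)) (np.float64(305.95870283433163), np.float64(206.78577260264385))
the job is handed in; nothing more can be done
```

The jug is closed and the job is handed in, at about 18.5 s. I took the smallest stopper from the coaster and set it in the nearest jug's mouth. I then turned it to and fro, about 150° in all, under a push that reached roughly 20 N.

**Seating:** After it landed, 41° of further turning at a steady push brought it down no more. The arm height under load, allowing for about 1.8 mm of jug sink, puts the collar right on the rim. The grip's top also shows in the scene picture at pixel row 207.5, against 207.8 expected for fully home.

**Angle:** In the wrist picture the pointed end lies straight over the handle, with the pouring lip exactly opposite.

**Rest of the desk:** The gripper is clear of everything, and the other things look where they were in the scene picture.

- **Push near the limit:** The sensor peaked at 18.5 N. Corrected for its offset of about -1.4 N, that is close to the 20 N limit. I backed it off by about 2 N for the last turns.
- **Limits of the check:** The pictures cannot show a gap under the collar of much less than 1 mm, so the claim that it is fully home rests mainly on the arm's height reading. I made the check of the other things by eye, and did not measure them again.

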